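# Fit a fresh D cell into the upturned blood-bag scale

### The job

Take the fresh blue cell out of the yellow stand, lay it on its side in the grooved white tray and let go, then take a fresh hold across its middle. Push its flat end against the coil spring in the battery bay of the upturned scale and lower the plus end down inside the brass contact until the cell lies fully home, level between the two contacts. Do not shove the scale along the desk, and leave the spent cell, the bay cover and the tube rack where they are.

Things in the scene. Friction and masses are not known exactly. Their poses are not given: they have to be found in the camera images.
- cell: Fresh D cell: cylinder 33 mm across, 62 mm long, about 140 g, blue with a white band at the plus end, bare steel ends. Origin: centre of the flat minus end; z runs along the cell to the plus end, whose nub (9.5 mm wide) is the last 2 mm of the length. It starts standing on its flat end in a compartment of the stand; which way it is turned about its axis does not matter.
- cell_mid (a point): Middle of the fresh cell, on its axis, 31 mm from either end.
- cell_plus (a point): Tip of the fresh cell's plus nub.
- stand: Yellow open box fixed to the desk, 106 x 56 x 26 mm, walls and floor 3 mm; a divider across its long x axis makes two compartments with centres at x = -26 and +26 mm. Origin: centre of the underside. One holds the fresh cell, the other the spent one, either way round; cells stand up 39 mm above the rim.
- tray: White grooved tray fixed to the desk, 120 mm (x) x 116 mm (y), three V grooves along its x axis at y = -36.5, 0 and +36.5 mm with flanks at 35 degrees, open at both ends. Origin: centre of the underside.
- groove (a point): In the tray's middle groove, half way along: where the middle of a cell lying there comes to be. It is 21 mm above the desk; the ridges beside it are about 9 mm lower, the bottom of the groove 17 mm lower. Axes as the tray: x along the groove.
- scale: Blood-bag scale, 2.4 kg, loose on the desk, upside down on its 230 x 200 x 6 mm steel pan: pale housing 210 (x) x 180 (y) mm, its underside 58 mm above the desk, four rubber feet 22 mm across pointing up to 78 mm at x = +-88, y = +-74 mm. Origin: centre of the pan on the desk. Some 12 to 16 N of sideways push makes it slide.
- bay (a point): Where the middle of the cell lies when home: on the bay's axis, 56.5 mm above the desk, at y = +20 mm on the scale. Axes as the scale: x from spring to plus contact, z up. From here the open recess spans x -51 to +43, y -56 to +56 mm, floor 20.5 mm below, rim 1.5 mm above. A V cradle (35 degree flanks, x -26 to +30 mm, tops 10 mm below the axis) carries the cell.
- spring_tip (a point): Free end of the steel coil spring (12 mm wide there), on the bay's axis, 26 mm from point bay towards -x; it moves towards -x as it is pressed. Behind it, at 42 mm, a black wall rises 8 mm above the axis.
- plus_contact (a point): Centre of the brass plus contact, on the bay's axis, 31 mm from point bay towards +x. It is on a black wall 38 mm wide and 5 mm thick that rises 6 mm above the axis. Between it and the free spring's tip are only 57 mm, so the cell cannot go in level from above: flat end first, plus end raised some 25 degrees.
- spring (a joint): How far the spring is pressed in, in m: 0 free, 0.005 with the cell home, stop at 0.011; 1 N per mm.
- spent: Spent D cell, same size, grey with a red band, standing in the other compartment. Leave it.
- cover: Loose pale bay cover, 112 x 128 mm plate 4 mm thick with a raised bulge to 17 mm, lying on the desk. Origin: centre of the underside. Leave it.
- rack: Loose cream rack of blood tubes with black and yellow caps, 70 x 190 mm, 88 mm high. Origin: centre of the underside. Leave it.

How it is judged:
On the way:
1. the fresh cell lies on its side in the grooved tray, let go (angle between cell's own z axis and vertical between 1.4 and 1.74 rad and horizontal distance between cell_mid and tray below 0.07 m and height (world z) of cell_mid below 0.03 m and contact force between the fingers and cell below 0.1 N and linear speed of cell below 0.05 m/s), for 0.2 s.
At the end, for the whole second after the job is handed in: Fresh cell at rest, released, in the bay: its middle within 3 mm of the bay point along x, y and down, 2.5 mm up; axis within 0.07 rad of the bay's, plus nub to the brass contact; spring pressed in 3 to 7 mm; scale flat on the desk (tilt under 0.05 rad) (x of cell_mid in the frame of bay between -0.003 and 0.003 m and y of cell_mid in the frame of bay between -0.003 and 0.003 m and z of cell_mid in the frame of bay between -0.003 and 0.0025 m and angle between the z axis of cell and the x axis of scale, either way round below 0.07 rad and x of cell_plus in the frame of bay above 0.02 m and value of joint spring between 0.003 and 0.007 m and angle between scale's own z axis and vertical below 0.05 rad and linear speed of cell below 0.01 m/s); the robot touches nothing.
It fails at once if the scale is shoved more than 15 mm along the desk (distance of scale from where it was at the start of the episode above 0.015 m).
It fails at once if the spent cell is moved more than 25 mm (distance of spent from where it was at the start of the episode above 0.025 m).
It fails at once if the bay cover is moved more than 20 mm (distance of cover from where it was at the start of the episode above 0.02 m).
It fails at once if the tube rack is moved more than 20 mm (distance of rack from where it was at the start of the episode above 0.02 m).
It also fails if it takes over 58 s, if anything falls off the work surface, if the arm or the gripper's body presses on something with over 40 N, if the wrist force passes 120 N, or if a joint passes its speed limit or range.

### The arm

A 6-joint arm with a two-finger parallel gripper is mounted at the origin on the work surface. World frame = base frame: x ahead of the robot, y to its left, z up, the work surface at z = 0. Lengths are in m, angles in rad, forces in N, time in s.
With the tool pointing down it reaches from about 0.325 to 0.775 m from the base axis. Payload 5.5 kg.
Tool frame: the origin (TCP) lies at the very end of the fingers, on their centre line; the grasp point (between the pads) lies 19 mm behind it; z points along the fingers, y is the direction in which the jaws open and shut (so a half turn about z gives the same grasp; the last joint's range is limited). The gripper opens to 85 mm and grips with 20 to 120 N. Pads are 22 mm wide; open, the fingers measure 114 mm over their backs; the gripper's body (76 mm by 85 mm) begins 54 mm behind the grasp point. The pads swing forward as they close: fully open they stand 13 mm farther back than shut.
Start: joints at [-1.386, 0.091, 1.231, -0, 1.82, -0.057], TCP at [0.144, -0.583, 0.231] pointing down, gripper open.
Joint ranges: [-2.87, 2.87], [-0.86, 2.18], [0.17, 2.46], [-1.51, 4.65], [0.06, 2.69], [-2.65, 2.65]. Speed limits (rad/s): [2.57, 2.57, 3.01, 3.14, 3.14, 3.14].

### API

Orientations are given as a rotation vector (axis times angle).
In Python, from rig import arm, imaging, job gives the robot as it stands.
- The arm moves only by the shell command python3 -m jog 'ROWS' [FORCE]. ROWS is JSON, a list of rows, each a list of 7 numbers: the shift along the world's x, y, z in mm, then the turn, a rotation vector about the world's x, y, z in degrees, then the finger opening in mm, from 0 to 85.4. A call has 1 to 10 rows; each row is the pose to reach, as a shift and turn from the pose commanded when the call began; what a row does not reach only later rows make up. A row lasts 1/12 s, in which the tool goes at most 41.7 mm and 7.16 degrees, less where a joint would pass 70% of its speed; a pose out of reach is approached as far as the arm can. A call with a gripper value outside its range is refused whole. The fingers move at their own pace and stop on an object; FORCE is the grip in N (left out, the last holds). Time passes only in rows, so rows that repeat a pose let the fingers close. It gives the time, the measured TCP pose, the force and the opening at its end, in the units of the state.
- arm.get_state(): the state, without advancing time (a new reading comes with each control period).
- imaging.grab_frame(name): name is "scene" or "top" or "wrist"; returns a dict with "image" (384x512x3 uint8, red, green, blue), "z_map" (384x512 float32, m along the optical axis (not along the pixel's ray), 0 where there is no reading), "camera_matrix" (3x3 intrinsics, pixels), "R" (3x3) and "t" (3): a world point X has camera coordinates R X + t; the wrist camera has in their place "mount" (4x4, takes a point from camera to tool coordinates, whose origin is the TCP and whose axes are the flange's). Camera axes: x right, y down, z forward; pixel columns grow to the right and rows downward; lengths in m; the calibration is good to about 2 mm. A picture is of the moment at which its call begins: read the wrist's pose just before it.
- job.sign_off(): hands the job in, once; it reports no verdict.
The state is a dict: "clock": time; "joint_pos": joint angles; "joint_velocities": joint speeds; "effort": joint torques, N m; "position": TCP position; "tool_rot": TCP orientation; "contact_force": force on the tool from outside, world axes, zero at the start; "torque": the same for the moment, N m; "grip_width": finger opening in m.
Only numpy, scipy, OpenCV 4.12 (cv2) and the standard library are available. Lean on these libraries where they do the work, as an engineer would, in place of code of your own. Each camera call takes 0.05 s, during which the arm holds its last target. There are 200 camera calls.

## Working session

There is one attempt and no reset: what is moved stays moved. The work goes in short steps, Python scripts to look and compute and a shell command to move; the robot and the scene stay as the last step left them, time stands still between calls to the robot, and variables do not carry over. Pictures are saved under pics/ and viewed, about 8 in all and at most 12, crops included, and the job is handed in when it is done.

```bash
mkdir -p pics; ls
python3 - <<'E'
from rig import arm, imaging
import cv2, numpy as np
s=arm.get_state(); print({k:np.round(v,3).tolist() for k,v in s.items()})
for n in ["top","scene"]:
    f=imaging.grab_frame(n); cv2.imwrite(f"pics/{n}0.png",cv2.resize(f["image"][:,:,::-1],(800,600),interpolation=cv2.INTER_CUBIC)); np.savez(f"{n}0.npz",**f)
    print(n,f["camera_matrix"].round(1).tolist(),f["R"].round(3).tolist(),f["t"].round(3).tolist())
E
```

```text
pics
{'clock': 0.0, 'joint_pos': [-1.386, 0.092, 1.232, 0.0, 1.82, -0.057], 'joint_velocities': [0.001, 0.001, -0.0, -0.001, 0.0, -0.0], 'effort': [-0.001, -45.873, -41.803, -0.0, 0.012, 0.0], 'position': [0.144, -0.582, 0.23], 'tool_rot': [-3.117, -0.379, 0.0], 'contact_force': [0.963, -0.328, -0.353], 'torque': [0.003, -0.032, -0.01], 'grip_width': 0.086}
top [[436.4, 0.0, 254.7], [0.0, 436.4, 197.1], [0.0, 0.0, 1.0]] [[0.025, -1.0, -0.013], [-0.988, -0.023, -0.156], [0.155, 0.017, -0.988]] [-0.003, 0.637, 0.965]
scene [[348.8, 0.0, 257.9], [0.0, 348.8, 190.5], [0.0, 0.0, 1.0]] [[0.842, 0.54, -0.001], [0.297, -0.465, -0.834], [-0.451, 0.702, -0.552]] [-0.518, -0.131, 1.108]
```

View pics/top0.png

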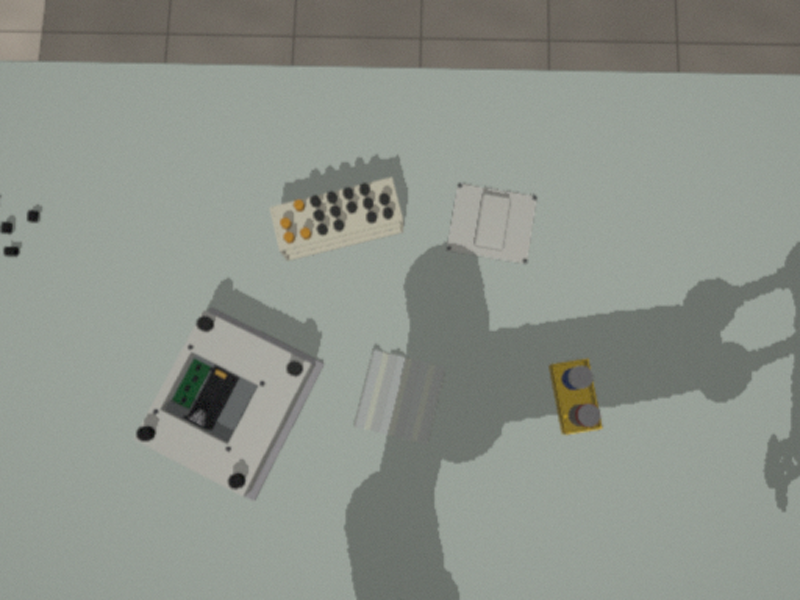

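View pics/scene0.png

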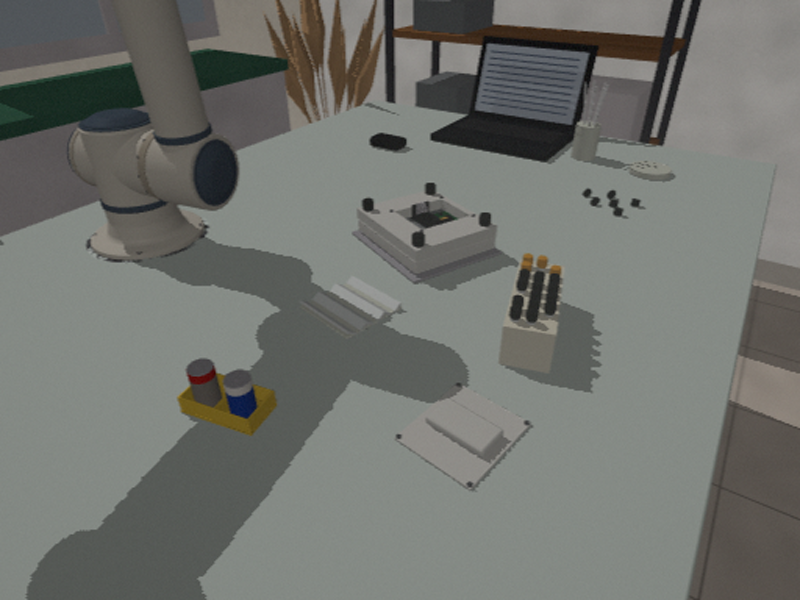

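Top view (800 px picture): fresh blue cell at (577,377), spent at (586,414), tray about (398,395), scale about (232,405) with the brass contact at about (220,373) and spring at (197,415). So scale +x goes up and to the right in the picture.

```bash
cat > h.py <<'E'
import numpy as np, cv2
from scipy import ndimage as ni
from scipy.spatial.transform import Rotation as Ro
def world(f,T=None):
    z=f["z_map"].astype(float);K=f["camera_matrix"]
    v,u=np.mgrid[:z.shape[0],:z.shape[1]]
    c=np.stack([(u-K[0,2])/K[0,0]*z,(v-K[1,2])/K[1,1]*z,z],-1)
    W=(c-f["t"])@f["R"] if T is None else c@T[:3,:3].T+T[:3,3]
    W[z==0]=np.nan
    return W
def wristT(f,s):
    T=np.eye(4);T[:3,:3]=Ro.from_rotvec(s["tool_rot"]).as_matrix();T[:3,3]=s["position"]
    return T@f["mount"]
def rect(P):
    (c,wh,a)=cv2.minAreaRect((P[:,:2]*1000).astype(np.float32)); return np.round(c,1),np.round(wh,1),round(a,2)
E
python3 - <<'E'
from h import *
f=dict(np.load("top0.npz"));W=world(f);Z=W[...,2]
def box(u0,v0,u1,v1,lo,hi):
    m=np.zeros(Z.shape,bool);k=.64;m[int(v0*k):int(v1*k),int(u0*k):int(u1*k)]=1
    return m&(Z>lo)&(Z<hi)
def comps(m,n=8):
    L,k=ni.label(m)
    for i in range(1,k+1):
        P=W[L==i]
        if len(P)>=n: print(len(P),((P.max(0)+P.min(0))/2*1000).round(1),(P.mean(0)*1000).round(1),(np.ptp(P,0)*1000).round(1))
print("feet");comps(box(110,280,350,520,.071,.09))
print("cells");comps(box(530,340,620,450,.058,.08))
print("stand",rect(W[box(530,340,620,450,.018,.034)]))
print("tray",rect(W[box(340,330,460,460,.004,.03)]), np.nanmax(W[box(340,330,460,460,.004,.03)],0))
print("scale",rect(W[box(110,280,350,520,.045,.066)]),np.nanmedian(Z[box(110,280,350,520,.045,.066)]))
print("desk",np.nanmedian(Z[250:300,100:250]), "rack",rect(W[box(260,150,420,270,.06,.1)]),"cover",rect(W[box(430,170,550,270,.003,.03)]))
E
```

```text
feet
75 [604.6 294.5  76.6] [603.9 293.4  78.1] [21.1 20.9  8.9]
76 [542.4 159.8  78.7] [541.9 159.8  78.1] [20.3 20.4 11. ]
83 [444.6 367.4  79.2] [444.6 367.5  78.2] [19.9 21.2 12.5]
83 [382.5 233.3  77.4] [382.8 233.1  78.1] [21.3 20.  10.2]
cells
171 [ 541.1 -252.6   63.2] [ 540.6 -253.    63.1] [31.6 31.4  9.4]
178 [ 485.8 -262.3   62.9] [ 486.4 -262.4   63. ] [31.  31.9  9. ]
stand (array([ 514.4, -255.3]), array([105.8,  56.7]), 10.24)
tray (array([512.6,  10.5]), array([193.6, 183.2]), 0.72) [0.60853393 0.10311109 0.01962828]
scale (array([492.9, 264.5]), array([181.7, 210.5]), 65.14) 0.05838825216018327
desk 0.03520895968593509 rack (array([775.2, 110. ]), array([ 71.8, 190.1]), 15.44) cover (array([ 793.1, -128.5]), array([162.2, 190.2]), 1.18)
```

Run:
```python
from h import *
f=dict(np.load("top0.npz"));W=world(f);Z=W[...,2]
for n,(u0,v0,u1,v1) in dict(tray=(335,330,470,460),cover=(430,165,555,280)).items():
    m=np.zeros(Z.shape,bool);k=.64;m[int(v0*k):int(v1*k),int(u0*k):int(u1*k)]=1
    m=ni.binary_opening(m&(ni.median_filter(Z,3)>.0055)&(Z<.03))
    L,k=ni.label(m,np.ones((3,3)));
    i=np.argmax(np.bincount(L.ravel())[1:])+1;P=W[L==i];print(n,len(P),rect(P),(P.max(0)*1000).round())
    if n=="tray":
        im=np.zeros(Z.shape,np.uint8);im[L==i]=1
        a=np.radians(np.arange(-20,-4,1)) # ridge direction: height profile sharpest across
        c=P.mean(0)
        best=[]
        for t in np.radians(np.arange(-30,31,1)):
            y=(P[:,:2]-c[:2])@[-np.sin(t),np.cos(t)];b=np.digitize(y,np.arange(-.06,.06,.003))
            best.append((sum(P[b==j,2].var()*(b==j).sum() for j in np.unique(b)),np.degrees(t)))
        print(sorted(best)[:3]);t=np.radians(min(best)[1])
        y=(P[:,:2]-c[:2])@[-np.sin(t),np.cos(t)]
        for q in np.arange(-.06,.06,.005):
            s=(y>=q)&(y<q+.005); print(round(q*1000+2.5,1),(P[s,2].mean()*1000).round(1) if s.any() else None,end=' | ')
        print(c)
```

```text
tray 524 (array([512.1,  28.1]), array([ 33.3, 119.8]), 81.02) [571.  51.  17.]
[(np.float64(0.0020450368063480986), np.float64(-11.0)), (np.float64(0.0020467105039285722), np.float64(-12.000000000000002)), (np.float64(0.0020545313505766906), np.float64(-13.0))]
-57.5 None | -52.5 None | -47.5 None | -42.5 None | -37.5 None | -32.5 None | -27.5 None | -22.5 None | -17.5 6.3 | -12.5 6.7 | -7.5 8.9 | -2.5 12.0 | 2.5 12.0 | 7.5 8.9 | 12.5 6.3 | 17.5 5.7 | 22.5 None | 27.5 None | 32.5 None | 37.5 None | 42.5 None | 47.5 None | 52.5 None | 57.5 None | [0.51209386 0.02648978 0.00968273]
cover 683 (array([ 787.1, -130.9]), array([53.1, 92.8]), 79.64) [835. -98.  23.]
```

```bash
python3 -m jog '[[0,0,60,0,0,0,85],[40,40,60,0,0,0,85],[80,80,60,0,0,0,85],[120,120,60,0,0,0,85],[160,160,60,0,0,0,85],[190,200,60,0,0,0,85],[220,240,60,0,0,-3.9,85],[250,270,60,0,0,-3.9,85],[265,300,60,0,0,-3.9,85],[265,300,60,0,0,-3.9,85]]'
```

```text
clock: 0.93
position: [0.3925, -0.3032, 0.2908]
tool_rot: [-3.129, -0.272, 0.001]
contact_force: [1.0, -0.4, -0.7]
grip_width: 0.0853
```

```bash
python3 -m jog '[[20,10,0,0,0,0,85],[50,20,-40,1.1,-6.2,0,85],[80,20,-80,2.2,-12.3,0,85],[95,20,-120,3.3,-18.5,0,85],[98,24,-164,4.4,-24.6,0,85],[98,24,-164,4.4,-24.6,0,85],[98,24,-164,4.4,-24.6,0,85]]'; python3 -c "
from rig import arm
import numpy as np
from scipy.spatial.transform import Rotation as Ro
s=arm.get_state();print(s['position'],Ro.from_rotvec(s['tool_rot']).as_matrix().round(3))"
```

```text
clock: 1.52
position: [0.4853, -0.2775, 0.1161]
tool_rot: [-3.011, -0.256, -0.649]
contact_force: [0.7, 1.6, -0.3]
grip_width: 0.0849
[ 0.4853332  -0.27748495  0.11611328] [[ 0.898  0.172  0.405]
 [ 0.151 -0.985  0.085]
 [ 0.413 -0.015 -0.911]]
```

```bash
python3 -m jog '[[0,0,0,0,0,0,85],[0,0,0,0,0,0,85],[0,0,0,0,0,0,85]]'
```

```text
clock: 1.77
position: [0.4917, -0.2826, 0.1325]
tool_rot: [-3.022, -0.266, -0.677]
contact_force: [0.4, -0.4, -0.1]
grip_width: 0.0848
```

```bash
python3 -m jog '[[15,24,-6,0,0,0,70],[29,26,-35,0,0,0,70],[43,29,-65,0,0,0,70],[57,31,-95,0,0,0,70],[57,31,-95,0,0,0,70],[57,31,-95,0,0,0,70]]'; python3 -c "
from rig import arm,imaging
from h import *
s=arm.get_state();f=imaging.grab_frame('wrist');cv2.imwrite('pics/w1.png',f['image'][:,:,::-1]);print(f['mount'].round(3),f['camera_matrix'].round(0))"
```

```text
clock: 2.27
position: [0.5477, -0.2498, 0.033]
tool_rot: [-3.018, -0.265, -0.668]
contact_force: [0.1, -0.0, 0.5]
grip_width: 0.0699
[[-0.    -0.966 -0.26   0.067]
 [ 1.    -0.    -0.     0.001]
 [ 0.    -0.26   0.966 -0.142]
 [ 0.     0.     0.     1.   ]] [[320.   0. 254.]
 [  0. 320. 189.]
 [  0.   0.   1.]]
```

View pics/w1.png

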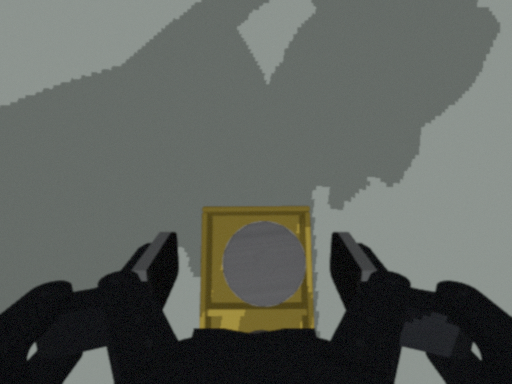

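The wrist view shows the cell top at (264,263), with the pads at about 176 and 332 (mid 254). The cell is about 3 mm towards tool +y, so I shift and close.

```bash
python3 -m jog '[[1,-3,1,0,0,0,60],[1,-3,1,0,0,0,40],[1,-3,1,0,0,0,25],[1,-3,1,0,0,0,25],[1,-3,1,0,0,0,25],[1,-3,1,0,0,0,25],[1,-3,1,0,0,0,25]]' 60; python3 -m jog '[[0,0,20,0,0,0,25],[0,0,45,0,0,0,25],[0,0,80,0,0,0,25],[0,0,110,0,0,0,25],[0,0,110,0,0,0,25],[0,0,110,0,0,0,25]]'
```

```text
clock: 2.9
position: [0.5486, -0.2542, 0.0361]
tool_rot: [-3.02, -0.263, -0.674]
contact_force: [-3.4, 0.6, 7.0]
grip_width: 0.0314
clock: 3.4
position: [0.5484, -0.2539, 0.1464]
tool_rot: [-3.021, -0.264, -0.675]
contact_force: [0.4, 0.0, -2.4]
grip_width: 0.0312
```

```bash
python3 -m jog '[[-6,38,5,0,0,0,25],[-12,76,10,0,0,-4,25],[-18,114,15,0,0,-8,25],[-24,152,20,0,0,-12,25],[-30,190,20,0,0,-16,25],[-36,228,20,0,0,-20,25],[-40,262,20,0,0,-20,25],[-40,262,20,0,0,-20,25],[-40,262,20,0,0,-20,25]]'
python3 - <<'E'
from h import *
f=dict(np.load("top0.npz"));W=world(f);P=W.reshape(-1,3);P=P[~np.isnan(P[:,0])]
t=np.radians(-10);c=np.array([.5088,.009]);d=P[:,:2]-c
x=d@[np.cos(t),np.sin(t)];y=d@[-np.sin(t),np.cos(t)]
print("across",[(int(q*1000),round(np.median(P[(abs(x)<.05)&(abs(y-q)<.002),2])*1000,1)) for q in np.arange(-.072,.073,.004)])
b=abs(abs(y)-.018)<.004
print("along",[(int(q*1000),round(np.median(P[b&(abs(x-q)<.0015),2])*1000,1)) for q in list(np.arange(-.07,-.05,.003))+list(np.arange(.05,.07,.003))])
for s in(-1,1):
  for xx in(-.04,.04):
    q=(abs(x-xx)<.015)&(abs(y-s*.018)<.009);w=np.clip(P[q,2]-.007,0,1);print(s,xx,(y[q]*w).sum()/w.sum()*1000)
E
```

```text
clock: 4.15
position: [0.5067, 0.012, 0.161]
tool_rot: [3.023, -0.255, 0.665]
contact_force: [0.5, 0.0, -0.7]
grip_width: 0.0315
across [(-72, np.float64(-0.7)), (-67, np.float64(0.4)), (-63, np.float64(0.4)), (-59, np.float64(0.7)), (-55, np.float64(12.0)), (-51, np.float64(11.0)), (-47, np.float64(8.2)), (-43, np.float64(6.6)), (-39, np.float64(3.9)), (-35, np.float64(4.1)), (-31, np.float64(5.4)), (-27, np.float64(7.7)), (-23, np.float64(10.6)), (-19, np.float64(12.2)), (-15, np.float64(11.6)), (-11, np.float64(8.8)), (-7, np.float64(5.9)), (-3, np.float64(4.5)), (0, np.float64(4.4)), (4, np.float64(5.3)), (8, np.float64(7.2)), (12, np.float64(10.0)), (16, np.float64(11.6)), (20, np.float64(12.6)), (24, np.float64(9.4)), (28, np.float64(6.9)), (32, np.float64(4.8)), (36, np.float64(4.4)), (40, np.float64(5.0)), (44, np.float64(6.6)), (48, np.float64(9.7)), (52, np.float64(12.1)), (56, np.float64(9.5)), (60, np.float64(0.3)), (64, np.float64(0.9)), (68, np.float64(0.1)), (72, np.float64(0.8))]
along [(-70, np.float64(1.1)), (-67, np.float64(1.8)), (-64, np.float64(-0.2)), (-61, np.float64(11.3)), (-57, np.float64(11.7)), (-54, np.float64(11.5)), (-51, np.float64(11.8)), (50, np.float64(12.6)), (53, np.float64(12.0)), (56, np.float64(10.8)), (59, np.float64(6.0)), (62, np.float64(0.4)), (65, np.float64(0.8)), (68, np.float64(0.1))]
-1 -0.04 -17.29415289385954
-1 0.04 -19.930341744888267
1 -0.04 19.300454006625788
1 0.04 16.970785645193985
```

```bash
python3 -m jog '[[0,0,10,1.4,6.9,-1,25],[0,0,20,2.9,13.7,-1.8,25],[0,0,20,4.3,20.6,-1.8,25],[0,0,20,5.7,27.4,-1.8,25],[0,0,20,7.1,34.3,-1.8,25],[0,0,20,8.5,41,-1.8,25],[0,0,20,10,48,-1.8,25],[0,0,20,11.3,54.5,-1.8,25],[0,0,20,12,58,-1.8,25],[0,0,20,12,58,-1.8,25]]'
python3 - <<'E'
from rig import arm
from h import *
s=arm.get_state();R=Ro.from_rotvec(s['tool_rot']).as_matrix();print(s['position'],s['joint_pos'].round(2) if hasattr(s['joint_pos'],'round') else s['joint_pos']);print(R.round(3))
E
```

```text
clock: 4.98
position: [0.5082, 0.0064, 0.1776]
tool_rot: [-2.91, 0.317, 0.912]
contact_force: [1.3, 0.4, -2.1]
grip_width: 0.0312
[0.50815418 0.00640437 0.17763609] [-0.1   0.37  1.12  0.1   2.26  1.72]
[[ 0.802 -0.219 -0.556]
 [-0.174 -0.976  0.133]
 [-0.572 -0.01  -0.82 ]]
```

```bash
python3 -m jog '[[0,0,-20,1.4,6.9,0,25],[2,1,-45,2.9,13.7,0,25],[3,2,-70,4.3,20.6,0,25],[3,2,-90,4.6,22,0,25],[3,2,-110,4.6,22,0,25],[3,2,-125,4.6,22,0,25],[3,2,-125,4.6,22,0,25],[3,2,-125,4.6,22,0,25],[3,2,-125,4.6,22,0,25]]'
python3 - <<'E'
from rig import arm,imaging
from h import *
s=arm.get_state();R=Ro.from_rotvec(s['tool_rot']).as_matrix();print(s['position'],np.round(s['joint_pos'],2));print(R.round(3))
f=imaging.grab_frame('scene');cv2.imwrite('pics/s1.png',cv2.resize(f['image'][120:250,130:320,::-1],(760,520),interpolation=cv2.INTER_CUBIC))
E
```

```text
clock: 5.73
position: [0.5114, 0.0106, 0.0606]
tool_rot: [-2.659, 0.289, 1.426]
contact_force: [0.6, -0.6, -2.0]
grip_width: 0.0315
[0.51142659 0.01055054 0.06064989] [-0.11  0.74  0.98  0.14  2.39  1.73]
[[ 0.54  -0.219 -0.813]
 [-0.115 -0.976  0.186]
 [-0.833 -0.007 -0.553]]
```

View pics/s1.png

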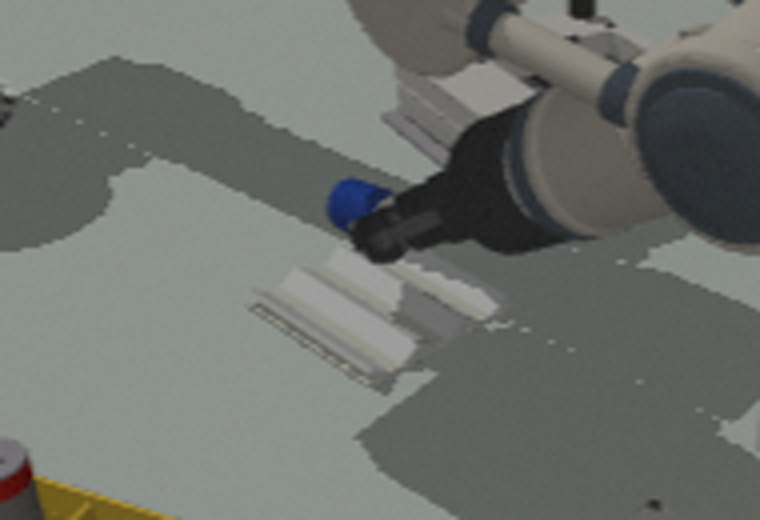

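The cell is held tilted above the middle groove with its plus end toward +x, and the way down is clear. I lower it.

```bash
python3 -m jog '[[0,-1,-15,0,0,0,25],[0,-2,-28,0,0,0,25],[0,-2,-35,0,0,0,25],[0,-2,-35,0,0,0,25],[0,-2,-35,0,0,0,25]]'
```

```text
clock: 6.2
position: [0.5103, 0.0091, 0.0224]
tool_rot: [-2.655, 0.289, 1.435]
contact_force: [0.1, -0.4, -1.3]
grip_width: 0.0311
```

```bash
python3 -m jog '[[0,0,0,0,0,0,36],[0,0,0,0,0,0,42],[0,0,0,0,0,0,50],[0,0,0,0,0,0,55],[0,0,0,0,0,0,55],[0,0,0,0,0,0,55]]' 20; python3 -m jog '[[20,-4,20,0,0,0,55],[20,-4,60,-1.4,-6.9,0,55],[10,-2,100,-2.8,-13.8,0,55],[0,0,120,-4.2,-20.7,0,55],[0,0,120,-5.6,-27.6,0,55],[0,0,120,-7,-34.5,0,55],[0,0,120,-8.4,-41.4,0,55],[0,0,120,-9.8,-48.3,0,55],[0,0,120,-11.4,-55,0,55],[0,0,120,-11.4,-55,0,55]]'
python3 - <<'E'
from rig import arm,imaging
from h import *
s=arm.get_state();R=Ro.from_rotvec(s['tool_rot']).as_matrix();print(s['position'],np.round(s['joint_pos'],2));print(R.round(3))
f=imaging.grab_frame('wrist');np.savez('w2.npz',T=wristT(f,s),**f);cv2.imwrite('pics/w2.png',f['image'][:,:,::-1])
E
```

```text
clock: 6.7
position: [0.5108, 0.009, 0.0234]
tool_rot: [-2.657, 0.289, 1.432]
contact_force: [0.2, 0.9, 0.4]
grip_width: 0.0549
clock: 7.53
position: [0.5075, 0.0098, 0.1439]
tool_rot: [-3.108, 0.322, 0.004]
contact_force: [0.1, 0.2, -0.4]
grip_width: 0.0546
[0.507527   0.00982516 0.14389306] [-0.06 -0.16  1.63  0.02  1.67  1.72]
[[ 0.979 -0.205 -0.001]
 [-0.205 -0.979  0.017]
 [-0.004 -0.016 -1.   ]]
```

View pics/w2.png

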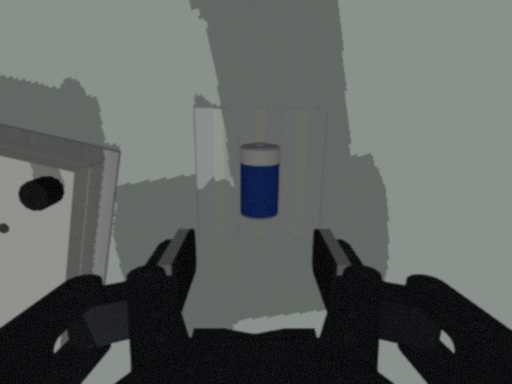

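The cell lies in the middle groove, released: plus (white band) at (260,150), minus end at (259,216). I locate it.

Run:
```python
from h import *
f=dict(np.load('w2.npz'));W=world(f,f['T'])
m=np.zeros(W.shape[:2],bool);m[135:225,230:290]=1
P=W[m&(W[...,2]>.018)];print(len(P),rect(P),(P.min(0)*1000).round(1),(P.max(0)*1000).round(1))
t=np.radians(-11.8);d=P[:,:2]-[.5078,.009];x=d@[np.cos(t),np.sin(t)];y=d@[-np.sin(t),np.cos(t)]
print(np.percentile(x,[0.5,99.5])*1000,np.percentile(y,[1,50,99])*1000,np.percentile(P[:,2],[95,99])*1000)
```

```text
2856 (array([511. ,   6.1]), array([32.4, 62.1]), 77.78) [478.5 -15.5  18.5] [542.5  28.   39.7]
[-26.79844795  34.30686072] [-17.77312506  -2.10507523  13.80686993] [37.94615036 38.53626418]
```

```bash
python3 -m jog '[[3,-4,-35,0,0,0,55],[3.5,-4,-70,0,0,0,55],[3.5,-4,-100,0,0,0,55],[3.5,-4,-120,0,0,0,55],[3.5,-4,-131,0,0,0,55],[3.5,-4,-131,0,0,0,55],[3.5,-4,-131,0,0,0,55]]'
```

```text
clock: 8.17
position: [0.5148, 0.0049, 0.0123]
tool_rot: [-3.107, 0.325, 0.015]
contact_force: [0.5, 0.0, 1.2]
grip_width: 0.0548
```

```bash
python3 -m jog '[[-3,1,0,0,0,0,45],[-3,1,0,0,0,0,30],[-3,1,0,0,0,0,25],[-3,1,0,0,0,0,25],[-3,1,0,0,0,0,25],[-3,1,0,0,0,0,25]]' 80;  python3 -m jog '[[0,0,25,0,0,0,25],[0,0,60,0,0,0,25],[0,0,100,0,0,0,25],[0,0,130,0,0,0,25],[0,0,130,0,0,0,25],[0,0,130,0,0,0,25]]'
```

```text
clock: 8.67
position: [0.5126, 0.0062, 0.0148]
tool_rot: [-3.107, 0.324, 0.006]
contact_force: [-1.3, 0.3, 4.9]
grip_width: 0.0299
clock: 9.17
position: [0.5126, 0.0059, 0.1455]
tool_rot: [-3.108, 0.324, 0.002]
contact_force: [0.3, 0.5, -2.2]
grip_width: 0.0302
```

```bash
python3 -m jog '[[-10,38,15,0,0,-2,25],[-20,76,30,0,0,-4,25],[-30,114,35,0,0,-6,25],[-40,152,35,0,0,-8,25],[-50,190,35,0,0,-10,25],[-60,228,35,0,0,-12,25],[-70,266,35,0,0,-13,25],[-75,304,35,0,0,-13,25],[-75,304,35,0,0,-13,25],[-75,304,35,0,0,-13,25]]';python3 -m jog '[[0,0,0,0,0,0,25],[0,0,0,0,0,0,25]]'
python3 - <<'E'
from rig import arm,imaging
from h import *
s=arm.get_state();R=Ro.from_rotvec(s['tool_rot']).as_matrix();print(s['position'],np.round(s['joint_pos'],2));print(R.round(3))
f=imaging.grab_frame('wrist');np.savez('w3.npz',T=wristT(f,s),**f);cv2.imwrite('pics/w3.png',cv2.resize(f['image'][:,:,::-1],(800,600),interpolation=cv2.INTER_CUBIC))
E
```

```text
clock: 10.0
position: [0.4347, 0.3113, 0.1748]
tool_rot: [-3.054, 0.668, 0.013]
contact_force: [0.5, -0.7, -1.5]
grip_width: 0.0302
clock: 10.17
position: [0.4363, 0.3088, 0.1762]
tool_rot: [-3.051, 0.676, 0.01]
contact_force: [-0.2, -0.6, -2.3]
grip_width: 0.0303
[0.43629711 0.30881227 0.17623316] [ 0.54 -0.1   1.52  0.02  1.72  2.55]
[[ 0.906 -0.422 -0.003]
 [-0.422 -0.906  0.017]
 [-0.01  -0.014 -1.   ]]
```

View pics/w3.png

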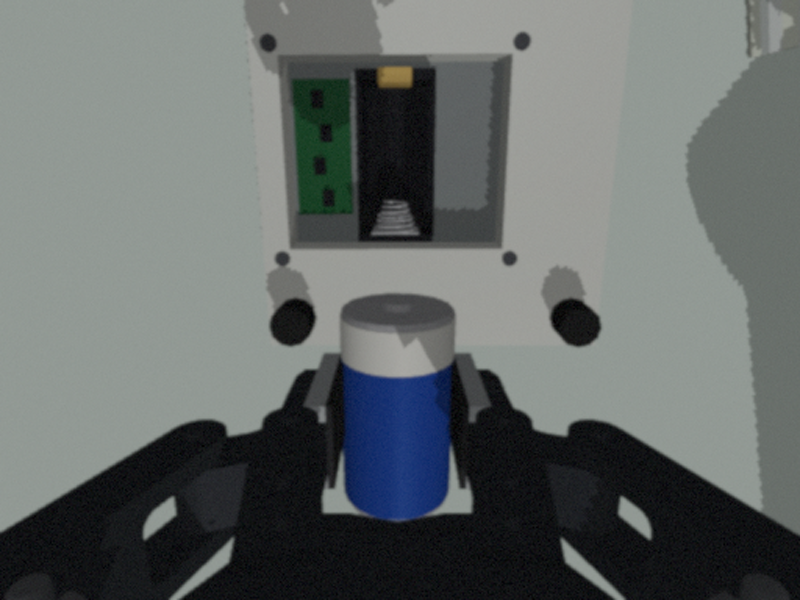

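The picture shows the bay with the brass contact at (395,77), the spring at (396,215) and the axis at about column 396. The two rear feet are at (292,322) and (575,322). The cell is held level, plus end towards the contact. j6 is 2.55, close to its limit of 2.65, so I check the tilted wrist angles and refine the bay.

Run:
```python
from h import *
f=dict(np.load('w3.npz'));W=world(f,f['T']);Z=W[...,2]
im=f['image'].astype(int);k=.64
def reg(u0,v0,u1,v1):
    m=np.zeros(Z.shape,bool);m[int(v0*k):int(v1*k),int(u0*k):int(u1*k)]=1;return m
for n,m in dict(f1=reg(260,285,325,355)&(Z>.072),f2=reg(540,285,610,355)&(Z>.072)).items():
    P=W[m];print(n,len(P),((P.max(0)+P.min(0))*500).round(1),(np.ptp(P,0)*1000).round(1))
hsv=cv2.cvtColor(f['image'],cv2.COLOR_RGB2HSV)
m=reg(370,55,420,95)&(hsv[...,1]>90)&(hsv[...,2]>80);P=W[m];print("brass",len(P),(np.nanmedian(P,0)*1000).round(1),(np.nanpercentile(P,[2,98],0)*1000).round(1))
m=reg(365,190,425,245)&(im.sum(2)>200)&(Z>.04);P=W[m];print("spring",len(P),(np.nanmedian(P,0)*1000).round(1),(np.nanpercentile(P,[2,98],0)*1000).round(1))
def tob(P):
    d=np.asarray(P)[:,:2]-[.5018,.2817];t=np.radians(-24.8);return d@np.array([[np.cos(t),-np.sin(t)],[np.sin(t),np.cos(t)]])*1000
for nm,m in dict(brass=reg(370,55,420,95)&(hsv[...,1]>90)&(hsv[...,2]>80),spring=reg(365,190,425,245)&(im.sum(2)>200)&(Z>.04)).items():
    b=tob(W[m]);print(nm,np.nanpercentile(b,[3,50,97],0).round(1).tolist())
# recess edges: rim pixels around
m=reg(240,40,640,280);b=tob(W[m]);z=Z[m];ins=z<.045
q=b[ins];print("low pts ext",np.nanpercentile(q,[1,99],0).round(1).tolist(),"expect floor x-51..43,y-56..56")
# cell in hand
m=reg(340,290,456,520)&(Z>.15);P=W[m];print("cell",rect(P),np.percentile(P[:,2],[50,98]))
# wrist angles, R=Rz(j1)Ry(q)Rz(j4)Ry(j5)Rz(j6+pi/2)
def j456(R,j1,q):
    return (Ro.from_euler('ZY',[j1,q]).inv()*R).as_euler('ZYZ')
for js,rv in (([-0.11,.74,.98,.14,2.39,1.73],[-2.659,.289,1.426]),([.54,-.1,1.52,.02,1.72,2.55],[-3.051,.676,.01])):
    print(js[3:],j456(Ro.from_rotvec(rv),js[0],js[1]+js[2])-[0,0,np.pi/2])
u=np.array([.42,.907,0])
for q in (1.2,1.4,1.6):
  for th in(0,15,25):
    R=Ro.from_rotvec(-np.radians(th)*u)*Ro.from_rotvec([-3.051,.676,.01]);a=j456(R,.52,q)-[0,0,np.pi/2];a[2]%=2*np.pi;print(q,th,a.round(2))
```

```text
f1 584 [446.3 349.7 127. ] [ 21.3  54.1 109.9]
f2 607 [384.4 232.7  76. ] [21.4 21.   7.9]
brass 279 [532.5 266.8  62.9] [[527.8 259.3  43.5]
 [538.  274.2  64.6]]
spring 422 [469.6 295.4  62.9] [[460.2 287.7  40.4]
 [479.  308.4  67.3]]
brass [[31.8, -8.4], [33.7, -0.5], [37.8, 7.0]]
spring [[-44.0, -10.4], [-36.0, -0.8], [-25.7, 9.5]]
low pts ext [[-75.5, -150.7], [51.0, 98.1]] expect floor x-51..43,y-56..56
cell (array([435. , 309.4]), array([33.1, 62.9]), 65.08) [0.19675566 0.20012254]
[0.14, 2.39, 1.73] [ 0.14228062  2.3988071  -4.55214021]
[0.02, 1.72, 2.55] [ 0.01661509  1.7148181  -3.73386019]
1.2 0 [0.02 1.94 2.53]
1.2 15 [-0.2   1.78  2.47]
1.2 25 [-0.34  1.67  2.44]
1.4 0 [0.02 1.74 2.53]
1.4 15 [-0.2   1.58  2.51]
1.4 25 [-0.34  1.48  2.51]
1.6 0 [0.02 1.54 2.53]
1.6 15 [-0.2   1.39  2.55]
1.6 25 [-0.35  1.29  2.58]
```

Bay agrees with the top view to within 1 mm (brass at x=+32, spring tip at −25.7, y≈−0.6). The cell in hand is 1.4 mm back along its axis and about 7 mm above the TCP. I move above the bay, plus end raised 30°.

```bash
python3 -m jog '[[20,-8,0,-2.9,-6.3,0,25],[40,-16,0,-5.8,-12.6,0,25],[60,-25,-5,-8.7,-18.9,0,25],[76,-32.5,-20,-11.6,-25.2,0,25],[76,-32.5,-45,-12.6,-27.2,0,25],[76,-32.5,-60,-12.6,-27.2,0,25],[76,-32.5,-60,-12.6,-27.2,0,25],[76,-32.5,-60,-12.6,-27.2,0,25],[76,-32.5,-60,-12.6,-27.2,0,25]]'
cat > bay.py <<'E'
from rig import arm,imaging
from h import *
def rep():
    s=arm.get_state();R=Ro.from_rotvec(s['tool_rot']).as_matrix();t=np.radians(-24.8)
    B=np.array([[np.cos(t),np.sin(t),0],[-np.sin(t),np.cos(t),0],[0,0,1]])
    p=B@(np.array(s['position'])-[.5016,.2812,.0565])*1000;d=B@R[:,0];a=B@R[:,2]
    C=p-1.4*d-7*a
    print("TCP bay",p.round(1),"axis",d.round(3),"M",(C-31*d).round(1),"plus",(C+31*d).round(1),"F bay",(B@s['contact_force']).round(1),"j6",round(s['joint_pos'][5],2))
    return s
if __name__=="__main__": rep()
E
python3 bay.py
```

```text
clock: 10.97
position: [0.5253, 0.2571, 0.1282]
tool_rot: [2.916, -0.582, 0.731]
contact_force: [-0.5, 1.0, -1.0]
grip_width: 0.0302
TCP bay [ 31.6 -11.9  71.7] axis [0.883 0.031 0.469] M [ -0.3 -13.1  62.7] plus [ 54.5 -11.2  91.7] F bay [-0.9  0.7 -1. ] j6 2.64
```

```bash
python3 -m jog '[[0,0,0,0,0,0,25],[0,0,0,0,0,0,25],[0,0,0,0,0,0,25]]' >/dev/null; python3 bay.py; python3 -c "
from rig import arm;print([round(x,2) for x in arm.get_state()['joint_pos']])"
```

```text
TCP bay [ 31.  -11.4  71.3] axis [0.883 0.032 0.469] M [ -0.8 -12.6  62.3] plus [ 53.9 -10.6  91.4] F bay [ 0.2  0.6 -2. ] j6 2.64
[np.float64(0.63), np.float64(-0.19), np.float64(1.76), np.float64(-0.42), np.float64(1.31), np.float64(2.64)]
```

j6 has hit its limit, so the arm stops short. I'll put the cell back in the tray and regrasp it with the wrist turned half round.

```bash
cat > to.py <<'E'
import sys
from rig import arm
from h import *
s=arm.get_state();v=[float(x) for x in sys.argv[1:7]]
print("shift",(np.array(v[:3])-np.array(s['position'])*1000).round(1),"turn",np.degrees((Ro.from_rotvec(v[3:])*Ro.from_rotvec(s['tool_rot']).inv()).as_rotvec()).round(1),"j",np.round(s['joint_pos'],2))
E
python3 to.py 512.6 6.2 14.8 -3.107 .324 .006
```

```text
shift [ -12.4 -251.7 -113. ] turn [ 8.5 27.  10.6] j [ 0.63 -0.19  1.76 -0.42  1.31  2.64]
```

```bash
python3 -m jog '[[0,0,30,1,3.5,0,25],[0,-30,50,2.5,8,2,25],[-2,-68,55,4,13,4,25],[-4,-106,55,5.5,17.5,6,25],[-6,-144,55,7,22,8,25],[-8,-182,40,8.5,27,10.6,25],[-11,-220,10,8.5,27,10.6,25],[-12.4,-250,-20,8.5,27,10.6,25],[-12.4,-252,-40,8.5,27,10.6,25],[-12.4,-252,-40,8.5,27,10.6,25]]'; python3 -m jog '[[0,0,0,0,0,0,25],[0,0,0,0,0,0,25]]'; python3 to.py 512.6 6.2 14.8 -3.107 .324 .006
```

```text
clock: 12.05
position: [0.5092, 0.0031, 0.0806]
tool_rot: [-3.108, 0.329, 0.021]
contact_force: [-1.0, -0.1, -1.7]
grip_width: 0.0305
clock: 12.22
position: [0.5131, 0.0064, 0.0887]
tool_rot: [-3.107, 0.322, 0.003]
contact_force: [0.1, -0.2, -1.4]
grip_width: 0.03
shift [ -0.5  -0.2 -73.9] turn [ 0.   0.1 -0.1] j [-0.07 -0.12  1.7   0.02  1.57  1.71]
```

```bash
python3 -m jog '[[-0.5,0,-30,0,0,0,25],[-0.5,0,-55,0,0,0,25],[-0.5,0,-68,0,0,0,25],[-0.5,0,-73,0,0,0,25],[-0.5,0,-73,0,0,0,25],[-0.5,0,-73,0,0,0,36],[-0.5,0,-73,0,0,0,50],[-0.5,0,-73,0,0,0,60],[-0.5,0,-73,0,0,0,60]]' 20; python3 -m jog '[[0,0,30,0,0,0,60],[0,0,60,0,0,0,60],[0,0,90,0,0,7.1,60],[0,0,120,0,0,14.2,60],[0,0,130,0,0,21.3,60],[0,0,130,0,0,28.4,60],[0,0,130,0,0,35.5,60],[0,0,130,0,0,42.6,60],[0,0,130,0,0,49.7,60],[0,0,130,0,0,56.8,60]]'
python3 -m jog '[[0,0,0,0,0,7.1,60],[0,0,0,0,0,14.2,60],[0,0,0,0,0,21.3,60],[0,0,0,0,0,28.4,60],[0,0,0,0,0,35.5,60],[0,0,0,0,0,42.6,60],[0,0,0,0,0,49.7,60],[0,0,0,0,0,56.8,60],[0,0,0,0,0,63.9,60],[0,0,0,0,0,71,60]]'
python3 -m jog '[[0,0,0,0,0,7.1,60],[0,0,0,0,0,14.2,60],[0,0,0,0,0,21.3,60],[0,0,0,0,0,28.4,60],[0,0,0,0,0,35.5,60],[0,0,0,0,0,42.6,60],[0,0,0,0,0,49.7,60],[0,0,0,0,0,52.2,60],[0,0,0,0,0,52.2,60],[0,0,0,0,0,52.2,60]]'
python3 - <<'E'
from rig import arm,imaging
from h import *
s=arm.get_state();R=Ro.from_rotvec(s['tool_rot']).as_matrix();print(s['position'],np.round(s['joint_pos'],2));print(R.round(3))
f=imaging.grab_frame('wrist');T=wristT(f,s);np.savez('w4.npz',T=T,**f);W=world(f,T)
hsv=cv2.cvtColor(f['image'],cv2.COLOR_RGB2HSV);b=(hsv[...,1]>120)&(abs(hsv[...,0].astype(int)-115)<15)
print("blue",b.sum(),np.argwhere(b).mean(0),rect(W[b&(W[...,2]>.018)]))
cv2.imwrite('pics/w4.png',f['image'][:,:,::-1])
E
```

```text
clock: 12.97
position: [0.5123, 0.0057, 0.0145]
tool_rot: [-3.108, 0.322, 0.004]
contact_force: [0.2, -0.2, -0.2]
grip_width: 0.0604
clock: 13.8
position: [0.5118, 0.0055, 0.1439]
tool_rot: [-2.888, -1.204, 0.018]
contact_force: [-0.9, 0.2, -0.1]
grip_width: 0.0599
clock: 14.63
position: [0.5117, 0.0055, 0.1439]
tool_rot: [-1.657, -2.666, 0.027]
contact_force: [0.4, 0.2, 0.9]
grip_width: 0.0598
clock: 15.47
position: [0.5117, 0.0055, 0.1438]
tool_rot: [0.327, 3.119, -0.027]
contact_force: [0.2, -0.4, 0.4]
grip_width: 0.0596
[0.51169642 0.00550871 0.14378019] [-0.04 -0.15  1.62 -0.02  1.67 -1.41]
[[-0.978  0.207  0.003]
 [ 0.207  0.978 -0.017]
 [-0.007 -0.016 -1.   ]]
blue 4000 [256.14525 241.37875] (array([514. ,  51.3]), array([215. ,  43.2]), 77.66)
```

View pics/w4.png

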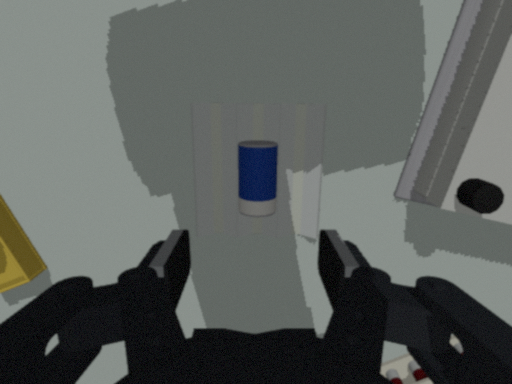

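The cell is back in the groove at (258,178), minus end at the top of this turned view.

```bash
python3 - <<'E'
from h import *
f=dict(np.load('w4.npz'));W=world(f,f['T'])
m=np.zeros(W.shape[:2],bool);m[135:220,230:285]=1
P=W[m&(W[...,2]>.018)];print(len(P),rect(P),np.percentile(P[:,2],98))
E
python3 to.py 511 6.1 13 .325 3.12 0
```

```text
2840 (array([510.1,   6.2]), array([32.4, 60.2]), 77.34) 0.03850239914659834
shift [  -0.7    0.6 -130.7] turn [ 1.  -0.1  0.1] j [-0.04 -0.15  1.62 -0.02  1.67 -1.41]
```

```bash
python3 -m jog '[[-1,0.6,-35,1,0,0,60],[-1,0.6,-70,1,0,0,60],[-1,0.6,-100,1,0,0,60],[-1,0.6,-120,1,0,0,60],[-1,0.6,-130,1,0,0,60],[-1,0.6,-130,1,0,0,60],[-1,0.6,-130,1,0,0,60]]'; python3 -m jog '[[0,0,0,0,0,0,45],[0,0,0,0,0,0,30],[0,0,0,0,0,0,25],[0,0,0,0,0,0,25],[0,0,0,0,0,0,25],[0,0,0,0,0,0,25]]' 80;  python3 -m jog '[[0,0,25,0,0,0,25],[0,0,60,0,0,0,25],[0,0,100,0,0,0,25],[0,0,130,0,0,0,25],[0,0,130,0,0,0,25],[0,0,130,0,0,0,25]]'
```

```text
clock: 16.1
position: [0.5109, 0.0061, 0.0141]
tool_rot: [0.325, 3.122, 0.001]
contact_force: [-0.3, 1.7, 0.7]
grip_width: 0.0601
clock: 16.6
position: [0.5122, 0.0062, 0.0162]
tool_rot: [0.324, 3.118, 0.001]
contact_force: [-0.5, 0.9, 6.3]
grip_width: 0.0301
clock: 17.1
position: [0.5121, 0.006, 0.1469]
tool_rot: [0.324, 3.116, 0.001]
contact_force: [0.8, 0.0, -1.4]
grip_width: 0.0303
```

```bash
python3 -m jog '[[0,38,15,0,0,-2,25],[0,76,30,0,0,-4,25],[0,114,30,0,0,-6,25],[0,152,30,0,0,-8,25],[0,190,30,0,0,-10,25],[0,228,30,0,0,-12,25],[0,260,30,0,0,-13,25],[0,270,30,0,0,-13,25],[0,270,30,0,0,-13,25],[0,270,30,0,0,-13,25]]' >/dev/null;python3 -m jog '[[0,0,0,0,0,0,25],[0,0,0,0,0,0,25]]'
python3 - <<'E'
from bay import *
s=rep()
f=imaging.grab_frame('wrist');T=wristT(f,s);W=world(f,T)
m=np.zeros(W.shape[:2],bool);m[150:340,215:295]=1
P=W[m&(W[...,2]>.15)&(W[...,2]<.23)];c,wh,a=rect(P);z=np.percentile(P[:,2],[50,95,98,99.5])
t=np.radians(-24.8);d=(c-np.array(s['position'])[:2]*1000);print(c,wh,a,"off xs,ys",d@[np.cos(t),np.sin(t)],d@[-np.sin(t),np.cos(t)],"axis above TCP",z*1000-16.5-s['position'][2]*1000)
cv2.imwrite('pics/w5.png',f['image'][:,:,::-1])
E
```

```text
clock: 18.1
position: [0.5108, 0.2745, 0.1732]
tool_rot: [0.679, 3.065, -0.001]
contact_force: [-0.0, 1.2, -1.9]
grip_width: 0.03
TCP bay [ 11.2  -2.2 116.7] axis [-1.     0.003 -0.003] M [ 43.6  -2.3 123.8] plus [-18.4  -2.1 123.6] F bay [-0.5  1.1 -1.9] j6 -0.7
[509.4 275.3] [36.3 61. ] 64.69 off xs,ys -1.6286127306868248 0.08269285846035523 axis above TCP [ 2.81178044  5.85807317 13.49344512 19.49587782]
```

View pics/w5.png

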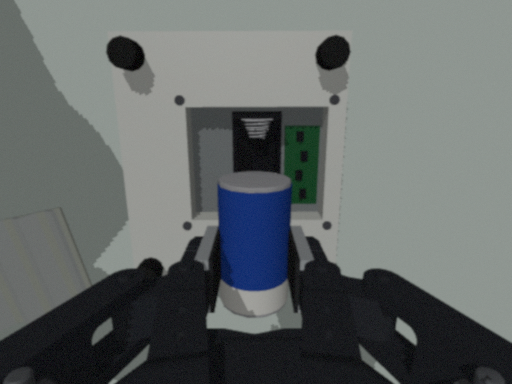

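The cell is held level over the bay: minus end at (255,180), spring at (257,128). j6 is −0.7, so there's plenty of range. I tilt it and come down.

```bash
sed -i 's/d=B@R\[:,0\]/d=-B@R[:,0]/; s/C=p-1.4\*d-7\*a/C=p-1.6*d-6*a/' bay.py; python3 -m jog '[[1,2,0,-2.9,-6.3,0,25],[1,2,0,-5.8,-12.6,0,25],[1,2,-15,-8.7,-18.9,0,25],[1,2,-35,-11.6,-25.2,0,25],[1,2,-60,-12.6,-27.2,0,25],[1,2,-76,-12.6,-27.2,0,25],[1,2,-76,-12.6,-27.2,0,25],[1,2,-76,-12.6,-27.2,0,25],[1,2,-76,-12.6,-27.2,0,25]]'; python3 bay.py
```

```text
clock: 18.9
position: [0.5128, 0.2778, 0.0997]
tool_rot: [0.567, 2.56, -0.149]
contact_force: [1.6, -0.8, -0.5]
grip_width: 0.0301
TCP bay [11.6  1.6 43.2] axis [ 0.864 -0.003  0.503] M [-19.6   1.7  32. ] plus [34.   1.5 63.2] F bay [ 1.8 -0.  -0.5] j6 -0.35
```

```bash
python3 -m jog '[[-0.6,-1.4,-12,0,0,0,25],[-0.6,-1.4,-24,0,0,0,25],[-0.6,-1.4,-30,0,0,0,25],[-0.6,-1.4,-30,0,0,0,25],[-0.6,-1.4,-30,0,0,0,25]]'; python3 bay.py
```

```text
clock: 19.32
position: [0.5111, 0.2766, 0.0672]
tool_rot: [0.565, 2.563, -0.152]
contact_force: [0.8, 0.1, -1.5]
grip_width: 0.03
TCP bay [10.5 -0.2 10.7] axis [ 0.865 -0.001  0.502] M [-20.7  -0.2  -0.5] plus [33.  -0.2 30.6] F bay [ 0.7  0.5 -1.5] j6 -0.32
```

```bash
python3 -m jog '[[-3,1.4,1,0,0,0,25],[-6,2.8,1,0,0,0,25],[-8,3.7,1,0,0,0,25],[-10,4.6,1,0,0,0,25],[-10,4.6,1,0,0,0,25],[-10,4.6,1,0,0,0,25]]' 100; python3 bay.py
```

```text
clock: 19.82
position: [0.5018, 0.2808, 0.0693]
tool_rot: [0.564, 2.56, -0.152]
contact_force: [6.3, -3.2, -1.2]
grip_width: 0.0292
TCP bay [ 0.3 -0.3 12.8] axis [ 0.864 -0.001  0.504] M [-30.9  -0.2   1.6] plus [22.7 -0.3 32.8] F bay [ 7.  -0.3 -1.2] j6 -0.3
```

```bash
python3 -m jog '[[-0.5,0.2,-1.7,1.05,2.27,0,25],[-0.7,0.3,-3.4,2.1,4.54,0,25],[-0.7,0.3,-5.1,3.15,6.8,0,25],[-0.7,0.3,-6.8,4.2,9.07,0,25],[-0.7,0.3,-6.8,4.2,9.07,0,25],[-0.7,0.3,-6.8,4.2,9.07,0,25]]'; python3 bay.py
```

```text
clock: 20.32
position: [0.5025, 0.2809, 0.0635]
tool_rot: [0.603, 2.726, -0.105]
contact_force: [6.6, -2.9, 0.8]
grip_width: 0.0297
TCP bay [0.9 0.1 7. ] axis [ 0.938 -0.003  0.348] M [-31.7   0.2   1.3] plus [26.4  0.  22.8] F bay [7.2 0.2 0.8] j6 -0.45
```

```bash
python3 -m jog '[[-1.4,0.6,0,0,0,0,25],[-1.4,0.6,-1.7,1.05,2.27,0,25],[-1.4,0.6,-3.4,2.1,4.54,0,25],[-1.4,0.6,-5.1,3.15,6.8,0,25],[-1.4,0.6,-6.8,4.2,9.07,0,25],[-1.4,0.6,-6.8,4.2,9.07,0,25],[-1.4,0.6,-6.8,4.2,9.07,0,25]]'; python3 bay.py
```

```text
clock: 20.9
position: [0.5018, 0.2813, 0.0571]
tool_rot: [0.64, 2.892, -0.054]
contact_force: [6.5, -4.7, 2.7]
grip_width: 0.0294
TCP bay [0.1 0.1 0.6] axis [ 0.983 -0.003  0.181] M [-33.    0.2   0.6] plus [27.9  0.  11.8] F bay [ 7.9 -1.5  2.7] j6 -0.58
```

```bash
python3 -m jog '[[-0.5,0.2,-1.6,1.05,2.27,0,25],[-0.5,0.2,-3.3,2.1,4.54,0,25],[-0.5,0.2,-4.9,3.15,6.8,0,25],[-0.5,0.2,-6.4,4.35,9.4,0,25],[-0.5,0.2,-6.4,4.35,9.4,0,25],[-0.5,0.2,-6.4,4.35,9.4,0,25]]'; python3 bay.py
```

```text
clock: 21.4
position: [0.5015, 0.2816, 0.0519]
tool_rot: [0.678, 3.065, 0.004]
contact_force: [3.8, -5.6, 9.7]
grip_width: 0.0296
TCP bay [-0.3  0.3 -4.6] axis [ 1.    -0.002  0.002] M [-32.9   0.4   1.3] plus [29.1  0.2  1.5] F bay [ 5.8 -3.5  9.7] j6 -0.68
```

```bash
python3 -m jog '[[0,0,0,0,0,0,32],[0,0,0,0,0,0,36],[0,0,0,0,0,0,42],[0,0,0,0,0,0,48],[0,0,0,0,0,0,48],[0,0,0,0,0,0,48]]' 20; python3 -m jog '[[0,0,8,0,0,0,48],[0,0,25,0,0,0,48],[0,0,60,0,0,0,48],[-20,10,95,0,0,0,48],[-10,5,120,0,0,0,48],[40,-18,120,0,0,0,48],[60,-28,120,0,0,0,48],[60,-28,120,0,0,0,48],[60,-28,120,0,0,0,48]]'
python3 - <<'E'
from bay import *
s=rep()
f=imaging.grab_frame('wrist');T=wristT(f,s);W=world(f,T);np.savez('w6.npz',T=T,**f)
cv2.imwrite('pics/w6.png',cv2.resize(f['image'][:,:,::-1],(800,600),interpolation=cv2.INTER_CUBIC))
E
```

```text
clock: 21.9
position: [0.4979, 0.2826, 0.0481]
tool_rot: [-0.675, -3.064, -0.002]
contact_force: [1.0, 1.1, 0.5]
grip_width: 0.0477
clock: 22.65
position: [0.5593, 0.2534, 0.1681]
tool_rot: [-0.679, -3.063, -0.001]
contact_force: [-1.0, -0.4, 0.4]
grip_width: 0.0482
TCP bay [ 64.   -1.  111.6] axis [ 1.    -0.003 -0.005] M [ 31.5  -0.9 117.7] plus [ 93.5  -1.1 117.5] F bay [-0.7 -0.8  0.4] j6 -0.77
```

View pics/w6.png

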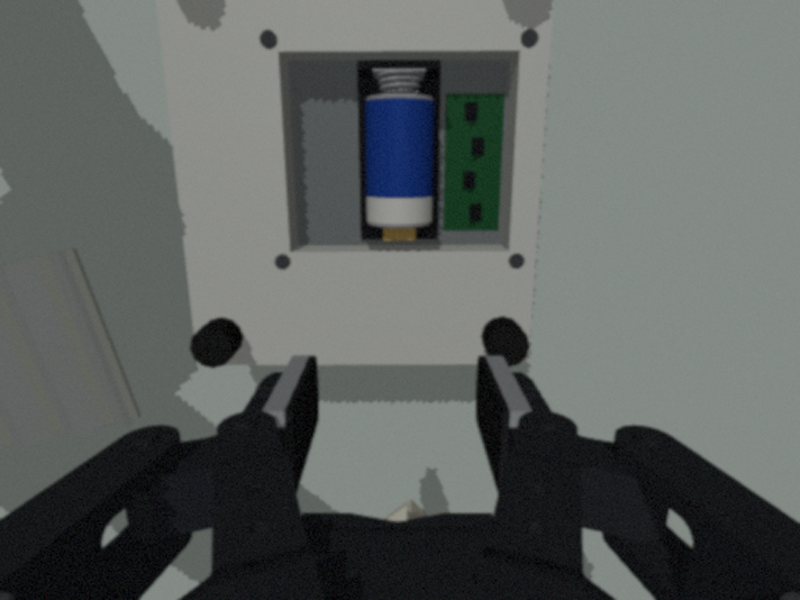

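The cell lies in the bay, minus end on the spring at (400,90) and plus end at the brass contact at (400,230). I check its height, level and position, and whether the scale moved.

Run:
```python
from h import *
f=dict(np.load('w6.npz'));W=world(f,f['T']);Z=W[...,2];k=.64
def reg(u0,v0,u1,v1):
    m=np.zeros(Z.shape,bool);m[int(v0*k):int(v1*k),int(u0*k):int(u1*k)]=1;return m
hsv=cv2.cvtColor(f['image'],cv2.COLOR_RGB2HSV)
t=np.radians(-24.8);A=np.array([[np.cos(t),-np.sin(t)],[np.sin(t),np.cos(t)]])
b=lambda P:(P[:,:2]-[.5016,.2812])@A*1000
m=reg(355,92,445,230)&(Z>.055)&(Z<.085);P=W[m];q=b(P)
print("cell ext",np.percentile(q,[1,50,99],0).round(1).tolist())
s=abs(q[:,1]-np.median(q[:,1]))<4
for x in range(-30,31,10):
    w=s&(abs(q[:,0]-x)<4);print(x,(np.median(P[w,2])*1000).round(1) if w.any() else None,end='; ')
print(rect(P))
for r in (reg(185,310,245,372),reg(478,310,532,372)):
    P=W[r&(Z>.071)&(Z<.09)];print("foot",((P.max(0)+P.min(0))*500).round(1),(np.ptp(P,0)*1000).round(1))
from rig import imaging
g=imaging.grab_frame('top');V=world(g);g0=dict(np.load('top0.npz'));V0=world(g0)
m=np.zeros(Z.shape,bool);m[int(280*k):int(520*k),int(110*k):int(350*k)]=1
for M_ in(V0,V):
    L,n=ni.label(m&(M_[...,2]>.071)&(M_[...,2]<.085));print([(M_[L==i].mean(0)*1000).round(1).tolist() for i in range(1,n+1) if (L==i).sum()>40])
```

```text
cell ext [[-29.0, -16.0], [-0.5, 0.0], [32.4, 16.0]]
-30 72.6; -20 73.0; -10 72.8; 0 72.9; 10 72.8; 20 73.0; 30 72.5; (array([501.8, 281. ]), array([37.5, 64.8]), 65.18)
foot [543.2 158.7  75.5] [21.5 21.6  8.8]
foot [604.9 292.7  75.5] [21.3 21.5  8.9]
[[603.9, 293.4, 78.1], [541.9, 159.8, 78.1], [444.5, 367.5, 78.1], [382.8, 233.1, 78.1]]
[[541.9, 159.7, 78.3], [511.0, 277.3, 73.3], [444.5, 367.3, 78.3]]
```

```bash
python3 -c "
from rig import job;print(job.sign_off())"
```

```text
the job is handed in; nothing more can be done
None
```

I handed the job in at about 23 s of the 58 s, with the fresh cell lying home in the battery bay and the gripper clear of everything.

I took the cell from the stand, laid it in the tray's middle groove, let go and took a new hold across its middle. On the first try at the bay the last joint stopped at its limit. I carried the cell back to the groove, turned the wrist half round and gripped it again. I then pressed the spring with the plus end raised 30°, pushing at about 8 N along the bay, lowered the cell level and released it.

**Last checks:**
- **Height and level:** the cell's top is 72.5–73.0 mm above the desk along its whole length. Home is 73.0 mm.
- **Position:** its middle is 0–2 mm from the bay point along the axis, depending on the measure, and about 0 mm sideways. The axis is aligned to within about 0.5°, plus nub at the brass contact.
- **Scale:** the two feet seen in both top views moved no more than 0.2 mm.

**Not confirmed:**
- **Spring:** I did not measure how far it is pressed in. I infer about 5 mm from the cell's position.
- **Feet in the last wrist view:** the two seen there read 1–2 mm off the top view, within the calibration error.
- **Spent cell, cover and rack:** I did not measure these again. No unexpected contact forces appeared.

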